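Book in the waiting watches at the repair bench

TASK

Book in the two or three watches waiting on the bench: for each one lift a job tray off the top of the blue pile, stand it flat on the grey-green mat and set the watch, dial up on its cushion, in the tray's watch bay, one watch to a tray, leaving the spare trays neatly piled where they are. Click the pen open by pushing its end button fully home against the steel bench block, and lay it, still open, on the middle of the yellow ticket pad. Do not tip a watch over, and leave the other things on the bench where they are.

Things in the scene. Friction and masses are not known exactly. Their poses are not given: they have to be found in the camera images.
- mat: Grey-green bench mat, fixed, 180 (x) x 400 (y) x 3 mm. Origin: centre of its underside on the bench; top 3 mm higher
- tray1: Bottom of a pile of four identical blue plastic job trays, 132 (x) x 108 (y) x 34 mm, 160 g; walls 4 mm. Origin: centre of its underside, z up. The foot of each tray drops 4 mm into the rim below: piled trays are 30 mm apart in height and are lifted straight up. This one is never needed: leave it in place
- tray2: Second tray from the bottom. Lifting: in each tray a solid ridge 10 mm thick runs along the tray's y at x = +15 mm, its top 28 mm above the origin. Pinch the middle of the ridge across its thickness (along x), a finger in the bay on either side
- tray3: Third tray from the bottom. Bays of each tray: on the -x side of the ridge the watch bay, 72 (x) x 100 (y) mm inside, centred at x = -26 mm, y = 0; on the +x side a parts bay 42 x 100 mm, too small for a watch cushion. Floor of both bays 7 mm above the origin
- tray4: The top tray of the pile, same as the others (see tray1, tray2, tray3 for sizes, ridge and bays)
- watch1: Wristwatch (steel case, blue dial) fast on its cream cushion, one rigid piece, about 180 g. Cushion 60 (x) x 52 (y) x 40 mm high; watch head 41 mm across on top, dial up, to 52 mm above the underside. Bracelet round the x ends; grip the cushion by its bare y sides. Origin: centre of the underside, z up. May be absent
- watch2: Wristwatch (gold case, black dial) fast on its cream cushion, one rigid piece, about 180 g. Cushion 60 (x) x 52 (y) x 40 mm high; watch head 41 mm across on top, dial up, to 52 mm above the underside. Bracelet round the x ends; grip the cushion by its bare y sides. Origin: centre of the underside, z up. May be absent
- watch3: Wristwatch (steel case, green dial) fast on its cream cushion, one rigid piece, about 180 g. Cushion 60 (x) x 52 (y) x 40 mm high; watch head 41 mm across on top, dial up, to 52 mm above the underside. Bracelet round the x ends; grip the cushion by its bare y sides. Origin: centre of the underside, z up. May be absent
- pen: Green and gold retractable pen lying on the bench, 150 mm long, 35 g. Squared barrel 13 x 13 mm, 118 mm long. Origin: middle of the length, on the barrel's underside (axis 6.5 mm above). x runs from the end button (end face at x = -75 mm) to the nose (x = +72 mm). Button: gold, 10 mm across, stands 12 mm out of the barrel
- click (a joint): How far the pen's end button is pushed in (m): 0 = right out, nib retracted; 0.008 = fully home, nib out. Pushing takes about 4 to 5 N and it stays where it is pushed
- block: Steel bench block screwed down to the bench: bright steel 80 x 80 mm standing from 16 to 46 mm above the bench, in a dark wooden base 100 x 100 x 16 mm. Origin: centre of its underside; x and y square to its upright faces. Its faces are the hard surface to click the pen against
- pad: Yellow repair ticket pad, fixed, 110 (x) x 160 (y) x 10 mm, dark green binding along its -x edge. Origin: centre of its underside; top 10 mm higher
- ringbox: Closed dark red ring box, 56 x 50 x 43 mm, standing among the watches; not part of the job. Origin: centre of underside
- loupe: Black eye loupe, 38 mm across, 32 mm high; not part of the job
- puzzle: Orange openwork cube ornament, 52 mm; not part of the job
- opener: Blue-handled screwdriver, 170 mm long, behind the mat; not part of the job
- cleaner: Amber glass jar with white cap, 56 mm across, 75 mm high, at the right back; not part of the job
- tweezers: Steel tweezers, 125 mm long, at the left front; not part of the job
There are look-alikes about, which are no part of the job. Of the things shaped like the pen, the green one is meant.

How it is judged:
By the outcome, as a careful person would: the job done as asked, in the order asked, and still so for the second after the job is handed in, with the robot touching nothing.
Of watch1, watch2, watch3 only 2 to 3 are there at a start; the rules pass over those that are not, and their reading is None.
At some moment in a run one of watch1, watch2, watch3, pen may be knocked a few centimetres aside while the robot is not near it.
It also fails if it takes over 210 s, if anything falls off the work surface, if the arm or the gripper's body presses on something with over 40 N, if the wrist force passes 120 N, or if a joint passes its speed limit or range.

ROBOT

A 6-joint arm with a two-finger parallel gripper is mounted at the origin on the work surface. World frame = base frame: x ahead of the robot, y to its left, z up, the work surface at z = 0. Lengths are in m, angles in rad, forces in N, time in s.
With the tool pointing down it reaches from about 0.4 to 0.825 m from the base axis. Payload 7 kg.
Tool frame: the origin (TCP) lies at the centre of the arm's flange, where the gripper is bolted on; the fingertips stand 178 mm ahead of it and the grasp point (between the pads) lies ahead of it (tcp_to_grasp is the z of the grasp point in the tool frame, in m); z points along the fingers, x is the direction in which the jaws open and shut, and the axes are right-handed (so a half turn about z gives the same grasp; the last joint's range is limited). The gripper opens to 88 mm and grips with 3 to 60 N. Pads are 19 mm wide; open, the fingers measure 130 mm over their backs; the gripper's body (78 mm by 193 mm) begins 47 mm behind the grasp point.
Start: joints at [-0.928, 0.359, 0.012, 0, -1.224, -0.288], TCP at [0.234, -0.633, 0.405] pointing down, gripper open.
Joint ranges: [-3.07, 3.07], [-1.43, 2.12], [-1.02, 1.25], [-3.03, 1.67], [-3.05, -0], [-3.03, 3.03]. Speed limits (rad/s): [2.39, 2.39, 3.01, 3.14, 3.14, 3.14].

INTERFACE

Orientations are given as [roll, pitch, yaw] about the fixed x, y, z axes, in that order (R = Rz(yaw) Ry(pitch) Rx(roll)).
In Python, from station import get_state, grab_frame, job_done, tcp_to_grasp gives the robot as it stands.
- The arm moves only by the tool drive_tool, never from a script. Its argument "moves" is a list of rows, each a list of 7 numbers: the shift along the tool's x, y, z in mm, then the turn, a rotation vector about the tool's x, y, z in degrees, then the closure, from -1 (fully open) to 1 (shut), so that 0 is half open. In form: [[dx, dy, dz, ax, ay, az, claw], ...]. A call has 1 to 12 rows; each row is the pose to reach, as a shift and turn from the pose commanded when the call began, along the tool's axes at that moment; what a row does not reach only later rows make up. A row lasts 1/8 s, in which the tool goes at most 62.5 mm and 10.7 degrees, less where a joint would pass 70% of its speed; a pose out of reach is approached as far as the arm can. A call with a gripper value outside its range is refused whole. The fingers move at their own pace and stop on an object; "grip_force" is the grip in N (left out, the last holds). Time passes only in rows, so rows that repeat a pose let the fingers close. It gives the time, the measured TCP pose, the force and the opening at its end, in the units of the state.
- get_state(): the state, without advancing time (a new reading comes with each control period).
- grab_frame(name): name is "scene" or "top" or "wrist"; returns a dict with "img" (400x640x3 uint8, red, green, blue), "range_z" (400x640 float32, m along the optical axis (not along the pixel's ray), 0 where there is no reading), "fovy" (degrees; the focal length in pixels is half the picture's height over the tangent of half this angle, whatever the lens; pixels are square), "cx", "cy" (the principal point, pixels), "k1" (the pictures are not rectified: a ray, as slopes to the right and down, at radius r is drawn at 1 + k1 r^2 times it, then the intrinsics apply), "rvec" (rotation vector, rad) and "tvec" (3), from world to camera coordinates, as OpenCV has them. Camera axes: x right, y down, z forward; pixel columns grow to the right and rows downward; lengths in m; the calibration is good to about 2 mm. A picture is of the moment at which its call begins.
- job_done(): hands the job in, once; it reports no verdict.
The state is a dict: "t": time; "q": joint angles; "qd": joint speeds; "joint_efforts": joint torques, N m; "eef_pos": TCP position; "ee_rot": TCP orientation; "force": force on the tool from outside, world axes, zero at the start; "moment": the same for the moment, N m; "width": finger opening in m.
Only numpy, scipy, OpenCV 4.12 (cv2) and the standard library are available. Lean on these libraries where they do the work, as an engineer would, in place of code of your own. Each camera call takes 0.05 s, during which the arm holds its last target. There are 200 camera calls.

## Working session

There is one attempt and no reset: what is moved stays moved. The work goes in short steps, Python scripts to look and compute and a tool call to move; the robot and the scene stay as the last step left them, time stands still between calls to the robot, and variables do not carry over. Pictures are saved under pics/ and viewed, about 12 in all and at most 16, crops included, and the job is handed in when it is done.

Besides the shell and the picture viewer there is one more tool, called after "Request:" by a JSON object that holds its "name" and its "arguments". drive_tool: Moves the arm, as the interface text tells. Its arguments: {"type":"object","properties":{"moves":{"type":"array"},"grip_force":{"type":"number"}},"required":["moves"]}

```bash
ls; mkdir -p pics
cat > h.py <<'E'
import numpy as np, cv2
from station import get_state, grab_frame, job_done, tcp_to_grasp
from scipy.spatial.transform import Rotation as Ro
def cam(f):
    F=f["img"].shape[0]/2/np.tan(np.radians(f["fovy"])/2)
    return F, Ro.from_rotvec(f["rvec"]).as_matrix(), np.array(f["tvec"])
def slopes(f,uv):
    F,_,_=cam(f); uv=np.atleast_2d(uv).astype(float)
    d=(uv-[f["cx"],f["cy"]])/F; s=d.copy()
    for _ in range(20): s=d/(1+f["k1"]*(s**2).sum(1,keepdims=True))
    return s
def onplane(f,uv,z):
    _,R,t=cam(f); s=slopes(f,uv); d=np.c_[s,np.ones(len(s))]@R; c=-R.T@t
    return c+d*((z-c[2])/d[:,2])[:,None]
def cloud(f):
    _,R,t=cam(f); h,w=f["range_z"].shape; u,v=np.meshgrid(np.arange(w),np.arange(h))
    s=slopes(f,np.c_[u.ravel(),v.ravel()]); z=f["range_z"].ravel()
    P=(np.c_[s,np.ones(len(s))]*z[:,None]-t)@R
    P[z<=0]=np.nan
    return P.reshape(h,w,3)
def save(n,im): cv2.imwrite("pics/"+n+".png",cv2.cvtColor(im,cv2.COLOR_RGB2BGR))
E
python3 - <<'E'
from h import *
print(tcp_to_grasp,get_state())
for n in("scene","top"):
    f=grab_frame(n); save(n+"0",f["img"]); np.save(n+"0.npy",f,allow_pickle=True)
    _,R,t=cam(f);print(n,f["fovy"],f["k1"],-R.T@t,R[2])
E
```

```text
pics
0.1593 {'t': 0.0, 'q': array([-9.27899214e-01,  3.59404711e-01,  1.10820332e-02, -3.66745001e-04,
       -1.22407563e+00, -2.88113311e-01]), 'qd': array([-0.00058689, -0.00079352, -0.00032444, -0.00228793, -0.00096293,
       -0.00025411]), 'joint_efforts': array([ 1.69911906e-03, -5.82723427e+01,  2.93065685e+01,  6.99705809e+00,
        7.11882240e-03, -1.90579881e-04]), 'eef_pos': array([ 0.23443775, -0.63278663,  0.403718  ]), 'ee_rot': array([-3.14146797e+00, -1.63392206e-03,  1.92545512e+00]), 'force': array([-0.24044823, -0.63714931,  0.23835701]), 'moment': array([-0.01832258,  0.0011603 , -0.01572065]), 'width': 0.08790832120585215}
scene 56.67989112947139 -0.04999588161121078 [ 1.3821825  -0.24507946  0.7244036 ] [-0.75739408  0.28579635 -0.58708998]
top 45.32226804651681 -0.14781439615231762 [0.38442027 0.06156346 1.46756709] [ 0.11991164  0.01093867 -0.9927243 ]
```

View pics/top0.png

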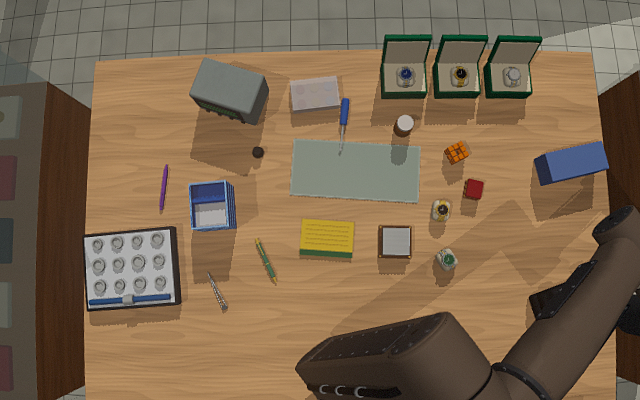

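View pics/scene0.png

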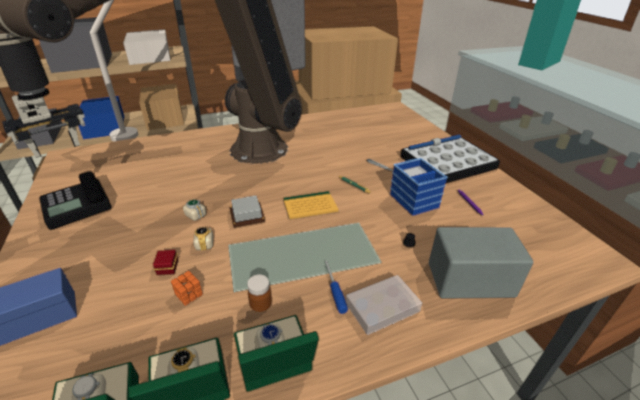

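Top view: gold/black watch at (441,210) and green watch at (447,259). The blue, gold and silver ones at (405–512,75) sit in green display boxes, so they are look-alikes and watch1 seems absent. Green pen (265,260), purple look-alike pen (164,188), block (396,242), pad (327,240), pile (212,205), mat (355,170).

```bash
cat > m.py <<'E'
from h import *
def comp(mask,roi):
    m=np.zeros_like(mask,np.uint8);x0,y0,x1,y1=roi;m[y0:y1,x0:x1]=mask[y0:y1,x0:x1]
    n,l,s,c=cv2.connectedComponentsWithStats(m); k=1+np.argmax(s[1:,4]); return l==k
def rect(P):
    (c,s,a)=cv2.minAreaRect((P[:,:2]*1000).astype(np.float32)); return np.round(c,1),np.round(s,1),round(a,1)
def pts(m): v,u=np.nonzero(m); return np.c_[u,v]
E
python3 - <<'E'
from m import *
f=np.load("top0.npy",allow_pickle=True).item(); C=cloud(f); Z=C[:,:,2]
hsv=cv2.cvtColor(f["img"],cv2.COLOR_RGB2HSV);H,S,V=[hsv[:,:,i].astype(int) for i in range(3)]
def show(n,mask,roi,z):
    k=comp(mask,roi);P=onplane(f,pts(k),z);zz=Z[k];print(n,k.sum(),rect(P),"z",np.round(np.nanpercentile(zz,[10,50,90])*1000,1))
show("mat",(H>55)&(H<100)&(S>20)&(S<90),(280,130,430,210),.003)
show("pad",(H>20)&(H<33)&(S>150),(290,210,365,270),.010)
show("block",(Z>.035),(370,215,420,270),.046)
show("gold",(Z>.03)&(Z<.047),(425,190,460,230),.040)
show("green",(Z>.03)&(Z<.047),(430,240,465,280),.040)
show("pile",(Z>.11),(180,170,245,240),.124)
show("pen",(Z>.005)&(Z<.03)&(S>90),(250,230,285,290),.0065)
k=comp(Z>.1,(180,170,245,240));print(np.round(np.nanpercentile(Z[k],[50,95,99]),4))
k=comp(Z>.005,(250,230,285,290));print(rect(C[k]))
big=cv2.hconcat([cv2.resize(f["img"][y:y+66,x:x+66],(396,396),interpolation=cv2.INTER_CUBIC) for x,y in((410,200),(235,228))]);save("c1",big)
g=np.load("scene0.npy",allow_pickle=True).item();save("c2",cv2.hconcat([cv2.resize(g["img"][180:260,180:260],(400,400)),cv2.resize(g["img"][140:220,330:410],(400,400))]))
E
```

```text
mat 2 (array([745.7,  -2.8]), array([3.1, 0. ]), -91.2) z [-0.6  1.9  4.4]
pad 1609 (array([455.8,  68.4]), array([160.1,  93. ]), 84.8) z [ 5.2  9.2 13.3]
block 748 (array([ 432.1, -136. ]), array([81.2, 77.2]), 88.6) z [41.1 45.3 49.3]
gold 163 (array([ 522.7, -277.7]), array([49.1, 62. ]), 79.2) z [33.  38.2 44.5]
green 168 (array([ 373.9, -288. ]), array([58.7, 53. ]), 24.8) z [32.2 38.  44.9]
pile 526 (array([543.6, 403.9]), array([133.3, 112.6]), 4.4) z [114.  121.1 125.5]
pen 62 (array([422.2, 271.2]), array([63.1, 13. ]), 28.0) z [ 6.2 12.6 16.8]
[0.1194 0.1266 0.1285]
(array([382.9, 256.8]), array([145.3,  21.5]), 21.4)
```

View pics/c1.png

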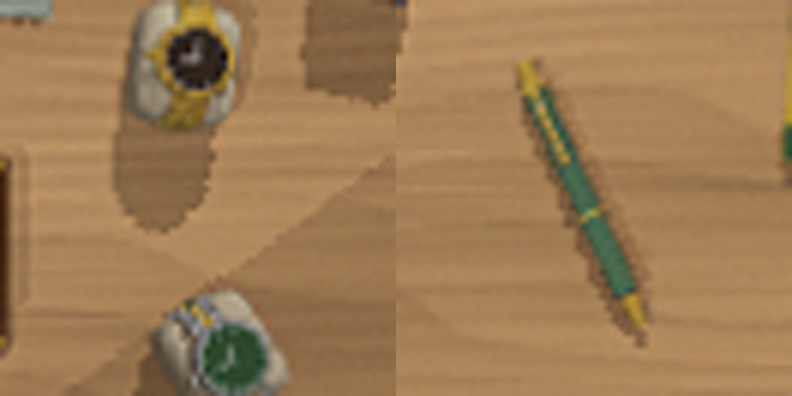

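View pics/c2.png

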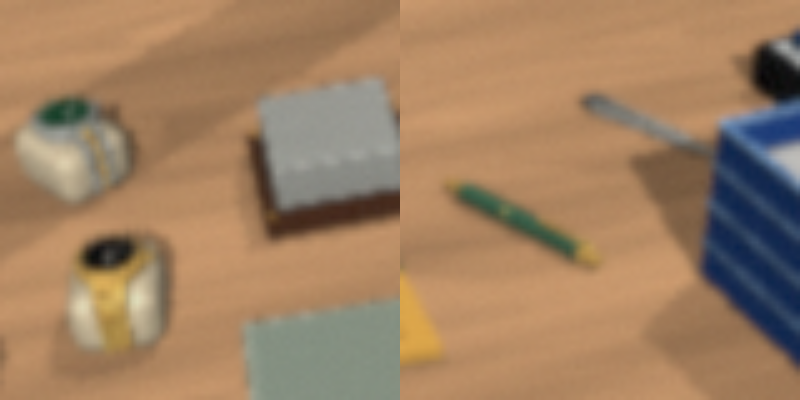

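The pen in the crop is the green and gold one, with the button and clip at the upper left (px ~(256,240)) and the nose at (276,284). The two watches stand on their own cushions. Next I get the mat and pen poses and the first move.

```bash
cat >> m.py <<'E'
def to(x,y,zg,yaw_deg,st=None,p0=None):
    """row (dx,dy,dz,az) from current pose to grasp point x,y,zg (m) with tool-x heading yaw; tool down. p0=(pos,rot)"""
    s=get_state(); p=np.array(s["eef_pos"]);R=Ro.from_euler("xyz",s["ee_rot"])
    T=Ro.from_euler("xyz",[np.pi,0,np.radians(yaw_deg)])
    t=np.array([x,y,zg+tcp_to_grasp])
    d=R.inv().apply(t-p)*1000; w=(R.inv()*T).as_rotvec(degrees=True)
    print("to",[x,y,zg,yaw_deg],np.round(d,1),np.round(w,1))
E
python3 - <<'E'
from m import *
f=np.load("top0.npy",allow_pickle=True).item(); C=cloud(f)
hsv=cv2.cvtColor(f["img"],cv2.COLOR_RGB2HSV);H,S,V=[hsv[:,:,i].astype(int) for i in range(3)]
print(hsv[170,330],hsv[170,400])
h0,s0,v0=hsv[170,330].astype(int)
k=comp((abs(H-h0)<10)&(abs(S-s0)<25)&(V>90),(270,125,435,215));print("mat",k.sum(),rect(onplane(f,pts(k),.003)))
k=comp((H>33)&(H<90)&(S>70),(240,228,290,292));print("penbarrel",k.sum(),rect(onplane(f,pts(k),.0065)))
print(onplane(f,[[256.5,239.5],[275.7,284],[212,187],[212,203],[212,228]],.0065)[:2], onplane(f,[[212,187],[212,203],[212,228]],.118))
print(onplane(f,[[403,124]],.075))
to(.52,-.1,.27,150);to(.55,.405,.22,184.4)
save("pile",cv2.resize(f["img"][170:245,175:250],(450,450),interpolation=cv2.INTER_CUBIC))
E
```

```text
[ 44  24 138] [ 53  24 139]
mat 6989 (array([656.3, -24.6]), array([396.9, 177.2]), 85.3)
penbarrel 47 (array([404.2, 266.2]), array([64.2, 10.9]), 26.2)
[[0.44619098 0.28310197 0.0065    ]
 [0.310257   0.22551341 0.0065    ]] [[0.5943621  0.39512875 0.118     ]
 [0.54794568 0.3946586  0.118     ]
 [0.47614617 0.39414962 0.118     ]]
[[ 0.78047351 -0.16801871  0.075     ]]
to [0.52, -0.1, 0.27, 150] [400.5 452.8 -24.9] [  0.   -0.1 -39.7]
to [0.55, 0.405, 0.22, 184.4] [863.5 656.4  25.7] [  0.   -0.1 -74.1]
```

View pics/pile.png

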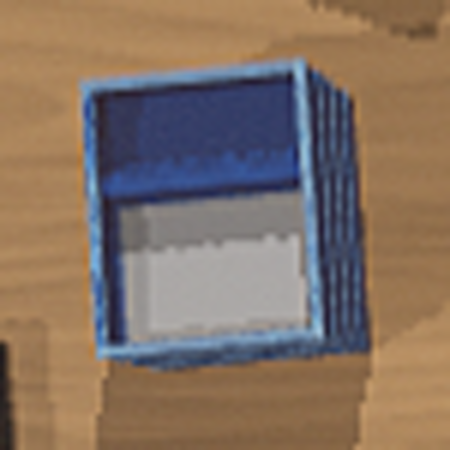

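Request:
{"name": "drive_tool", "arguments": {"moves": [[400,450,-25,0,0,-40,-1],[400,450,-25,0,0,-40,-1],[400,450,-25,0,0,-40,-1],[400,450,-25,0,0,-40,-1],[400,450,-25,0,0,-40,-1],[400,450,-25,0,0,-40,-1],[400,450,-25,0,0,-40,-1],[400,450,-25,0,0,-40,-1],[400,450,-25,0,0,-40,-1],[863,656,26,0,0,-74,0.3],[863,656,26,0,0,-74,0.3],[863,656,26,0,0,-74,0.3]]}}

```text
t: 1.6
eef_pos: [0.5159, 0.051, 0.4108]
ee_rot: [3.142, -0.0, -3.091]
force: [1.2, -0.7, -0.7]
width: 0.0632
```

Run:
```python
from m import *
print(get_state()["eef_pos"]);to(.56,.405,.22,184.4)
```

```text
[0.51593122 0.05104154 0.41082069]
to [0.56, 0.405, 0.22, 184.4] [-62.  351.3  31.5] [ 0.  -0.  -1.5]
```

Request:
{"name": "drive_tool", "arguments": {"moves": [[-62,351,31,0,0,-1.5,0.3],[-62,351,31,0,0,-1.5,0.3],[-62,351,31,0,0,-1.5,0.3],[-62,351,31,0,0,-1.5,0.3],[-62,351,31,0,0,-1.5,0.3],[-62,351,31,0,0,-1.5,0.3],[-62,351,31,0,0,-1.5,0.3],[-62,351,31,0,0,-1.5,0.3]], "grip_force": 25}}

```text
t: 2.6
eef_pos: [0.5623, 0.4024, 0.3792]
ee_rot: [-3.141, -0.001, -3.07]
force: [-0.4, -0.2, 0.7]
width: 0.0306
```

Run:
```python
from m import *
f=grab_frame("wrist");np.save("w1.npy",f,allow_pickle=True);C=cloud(f);Z=C[:,:,2]
_,R,t=cam(f);print(-R.T@t,R[2],f["fovy"],get_state()["width"])
save("w1",f["img"])
for z0,z1,n in((.119,.13,"rim"),(.113,.1205,"ridge"),(.09,.102,"floor")):
    m=(Z>z0)&(Z<z1); k=comp(m,(0,0,640,400)); print(n,k.sum(),rect(C[k]),np.nanmedian(Z[k]))
to(.5586,.405,.1195,184.4)
# top view check of unseen watch
g=grab_frame("top");np.save("top1.npy",g,allow_pickle=True);save("top1",g["img"])
```

```text
[0.56650409 0.33764694 0.3580111 ] [-0.01885217  0.24362086 -0.96968731] 65.72995195496149 0.03068750163228628
rim 2535 (array([544.9, 387.8]), array([134.8,  69.3]), 4.4) 0.1226551049685261
ridge 1134 (array([559. , 400.6]), array([ 9.4, 79. ]), 4.7) 0.1165732676809491
floor 6349 (array([517.5, 402.3]), array([72.1, 86.3]), 4.6) 0.09596443943470828
to [0.5586, 0.405, 0.1195, 184.4] [  3.5   3.4 101. ] [-0.  -0.  -0.4]
```

View pics/w1.png

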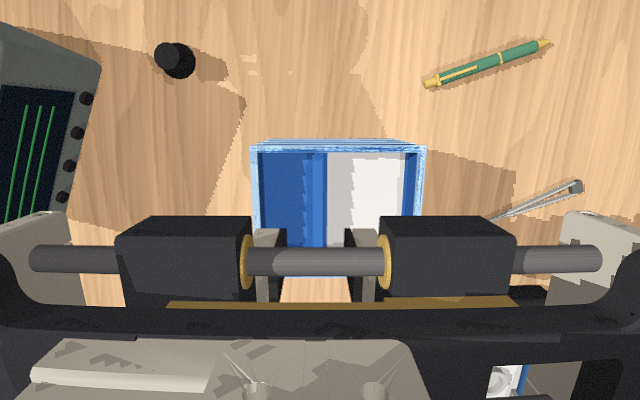

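View pics/top1.png

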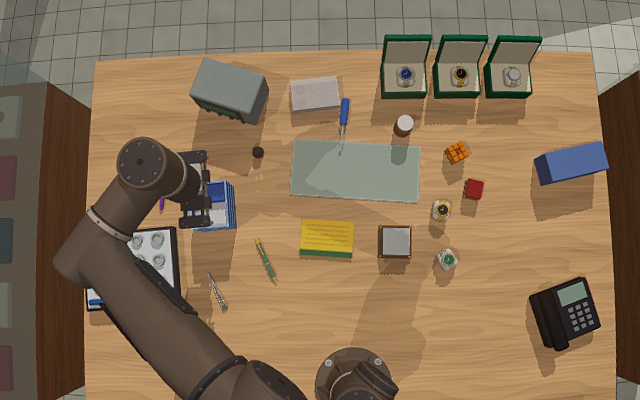

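The pile stands with its ridge at (559, ~404) mm, yaw 4.6°, heights as expected. There is no third watch: the uncovered top view shows only the two at (441,210) and (447,259). Descending to the ridge.

Request:
{"name": "drive_tool", "arguments": {"moves": [[3,3,50,0,0,-0.6,0.3],[3,3,80,0,0,-0.6,0.3],[3,3,101,0,0,-0.6,0.3],[3,3,101,0,0,-0.6,0.3],[3,3,101,0,0,-0.6,1],[3,3,101,0,0,-0.6,1],[3,3,101,0,0,-0.6,1],[3,3,101,0,0,-0.6,1],[3,3,91,0,0,-0.6,1],[3,3,76,0,0,-0.6,1],[3,3,51,0,0,-0.6,1],[3,3,21,0,0,-0.6,1]], "grip_force": 35}}

```text
t: 4.2
eef_pos: [0.5592, 0.4051, 0.3601]
ee_rot: [-3.141, -0.001, -3.06]
force: [-0.6, 1.1, -1.6]
width: 0.0096
```

Run:
```python
from m import *
# mat frame: centre (656.3,-24.6), yaw -4.7
a=np.radians(-4.7);M=lambda u,v:np.array([.6563+u*np.cos(a)-v*np.sin(a),-.0246+u*np.sin(a)+v*np.cos(a)])
for v in(.115,-.09):
    c=M(-.008,v); r=c+.015*np.array([np.cos(a),np.sin(a)]); print(v,"tray",c,"ridge",r,"bay",c-.026*np.array([np.cos(a),np.sin(a)]))
    to(*r,.16,175.3);to(*r,.035,175.3)
g=grab_frame("scene");save("s1",g["img"]);print(get_state()["force"])
```

```text
0.115 tray [0.65774983 0.09066881] ridge [0.67269939 0.08943973] bay [0.63183726 0.09279921]
to [np.float64(0.672699390200181), np.float64(0.08943972992366393), 0.16, 175.3] [ -87.5 -323.8   40.9] [-0.  -0.   9.4]
to [np.float64(0.672699390200181), np.float64(0.08943972992366393), 0.035, 175.3] [ -87.6 -323.8  165.9] [-0.  -0.   9.4]
-0.09 tray [ 0.64095244 -0.11364186] ridge [ 0.655902   -0.11487093] bay [ 0.61503986 -0.11151146]
to [np.float64(0.6559019959310226), np.float64(-0.11487093437403358), 0.16, 175.3] [ -54.2 -526.1   41. ] [-0.  -0.   9.4]
to [np.float64(0.6559019959310226), np.float64(-0.11487093437403358), 0.035, 175.3] [ -54.2 -526.1  166. ] [-0.  -0.   9.4]
[1.90661396 0.53595362 4.32615839]
```

Request:
{"name": "drive_tool", "arguments": {"moves": [[-88,-324,40,0,0,9.4,1],[-88,-324,40,0,0,9.4,1],[-88,-324,40,0,0,9.4,1],[-88,-324,40,0,0,9.4,1],[-88,-324,40,0,0,9.4,1],[-88,-324,40,0,0,9.4,1],[-88,-324,90,0,0,9.4,1],[-88,-324,135,0,0,9.4,1],[-88,-324,155,0,0,9.4,1],[-88,-324,162,0,0,9.4,1],[-88,-324,162,0,0,9.4,1],[-88,-324,162,0,0,9.4,1]]}}

```text
t: 5.75
eef_pos: [0.6739, 0.0897, 0.1986]
ee_rot: [3.141, 0.002, 3.059]
force: [0.2, 0.3, -1.5]
width: 0.0096
```

Run:
```python
from m import *
s=get_state();print(s["force"],s["width"]);to(.6727,.0894,.0325,175.3)
g=grab_frame("scene");C=cloud(g);save("s2",cv2.resize(g["img"][180:330,180:430],(800,480)))
```

```text
[ 0.1739556   0.30488106 -1.46350411] 0.009597859868799841
to [0.6727, 0.0894, 0.0325, 175.3] [ 1.2 -0.4  6.8] [ 0.1  0.1 -0. ]
```

View pics/s2.png

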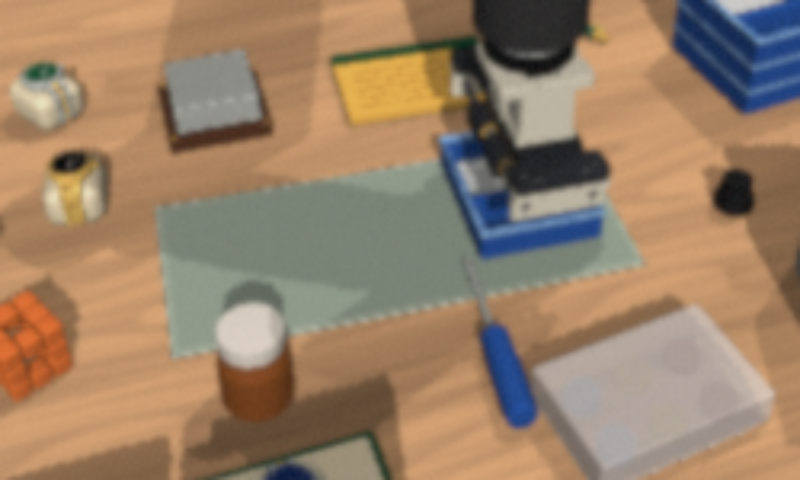

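The tray is held level over the left half of the mat (at ~(520,190) in the crop), and the pile of three is intact. Lowering and releasing.

Request:
{"name": "drive_tool", "arguments": {"moves": [[0,0,5,0,0,0,1],[0,0,7.5,0,0,0,1],[0,0,7.5,0,0,0,1],[0,0,7.5,0,0,0,0.3],[0,0,7.5,0,0,0,0.3],[0,0,7.5,0,0,0,0.3],[0,0,-20,0,0,0,0.3],[0,0,-80,0,0,0,0.3],[0,0,-140,0,0,0,0.3],[0,0,-150,0,0,0,0.3]]}}

```text
t: 7.05
eef_pos: [0.6744, 0.0896, 0.3525]
ee_rot: [3.139, 0.008, 3.059]
force: [0.2, 0.0, 0.1]
width: 0.0308
```

Run:
```python
from m import *
to(.559,.405,.14,184.6);to(.559,.405,.0895,184.6)
```

```text
to [0.559, 0.405, 0.14, 184.6] [141.4 304.7  52.9] [ 0.1  0.5 -9.3]
to [0.559, 0.405, 0.0895, 184.6] [141.8 304.5 103.4] [ 0.1  0.5 -9.3]
```

Request:
{"name": "drive_tool", "arguments": {"moves": [[141,305,0,0,0,-9.3,0.3],[141,305,0,0,0,-9.3,0.3],[141,305,0,0,0,-9.3,0.3],[141,305,0,0,0,-9.3,0.3],[141,305,0,0,0,-9.3,0.3],[141,305,0,0,0,-9.3,0.3],[141,305,0,0,0,-9.3,0.3],[141,305,20,0,0,-9.3,0.3],[141,305,20,0,0,-9.3,0.3]]}}

```text
t: 8.18
eef_pos: [0.5581, 0.4034, 0.3251]
ee_rot: [-3.139, -0.003, -3.064]
force: [0.8, -0.9, -0.5]
width: 0.0309
```

Run:
```python
from m import *
f=grab_frame("wrist");C=cloud(f);Z=C[:,:,2]
for z0,z1,n in((.089,.1,"rim"),(.083,.0905,"ridge"),(.06,.072,"floor")):
    k=comp((Z>z0)&(Z<z1),(200,50,500,400)); print(n,k.sum(),rect(C[k]),np.nanmedian(Z[k]))
print(get_state()["eef_pos"],get_state()["width"]);to(.559,.405,.0895,184.6)
```

```text
rim 2818 (array([545.8, 377.5]), array([135.3,  49.9]), 5.0) 0.09262875108175961
ridge 1296 (array([559.3, 395.8]), array([ 9.9, 69.6]), 4.3) 0.08658677355556751
floor 6862 (array([517.3, 397.8]), array([72. , 76.5]), 4.8) 0.06596653374059742
[0.55848026 0.40368948 0.32630796] 0.03071114549529997
to [0.559, 0.405, 0.0895, 184.6] [-0.7  1.4 77.5] [-0.1 -0.1 -0.1]
```

Request:
{"name": "drive_tool", "arguments": {"moves": [[-0.5,1.5,40,0,0,0,0.3],[-0.5,1.5,65,0,0,0,0.3],[-0.5,1.5,77,0,0,0,0.3],[-0.5,1.5,77,0,0,0,0.3],[-0.5,1.5,77,0,0,0,1],[-0.5,1.5,77,0,0,0,1],[-0.5,1.5,77,0,0,0,1],[-0.5,1.5,77,0,0,0,1],[-0.5,1.5,66,0,0,0,1],[-0.5,1.5,50,0,0,0,1],[-0.5,1.5,10,0,0,0,1],[-0.5,1.5,-35,0,0,0,1]]}}

```text
t: 9.72
eef_pos: [0.5582, 0.4064, 0.3634]
ee_rot: [-3.141, -0.001, -3.062]
force: [0.5, 0.8, -1.0]
width: 0.0094
```

Run:
```python
from m import *
to(.6559,-.1149,.16,175.3);to(.6559,-.1149,.039,175.3)
```

```text
to [0.6559, -0.1149, 0.16, 175.3] [ -56.  -527.4   44.5] [-0.1 -0.   9.3]
to [0.6559, -0.1149, 0.039, 175.3] [ -56.1 -527.3  165.5] [-0.1 -0.   9.3]
```

Request:
{"name": "drive_tool", "arguments": {"moves": [[-56,-527,20,0,0,9.3,1],[-56,-527,20,0,0,9.3,1],[-56,-527,20,0,0,9.3,1],[-56,-527,20,0,0,9.3,1],[-56,-527,20,0,0,9.3,1],[-56,-527,20,0,0,9.3,1],[-56,-527,20,0,0,9.3,1],[-56,-527,20,0,0,9.3,1],[-56,-527,20,0,0,9.3,1],[-56,-527,70,0,0,9.3,1],[-56,-527,120,0,0,9.3,1],[-56,-527,150,0,0,9.3,1]]}}

```text
t: 11.22
eef_pos: [0.6554, -0.1146, 0.2103]
ee_rot: [-3.141, -0.002, 3.058]
force: [-0.2, -0.1, -1.1]
width: 0.0096
```

Run:
```python
from m import *
to(.6559,-.1149,.0325,175.3)
```

```text
to [0.6559, -0.1149, 0.0325, 175.3] [-0.6 -0.2 18.5] [-0.  -0.1 -0.1]
```

Request:
{"name": "drive_tool", "arguments": {"moves": [[-0.5,0,12,0,0,0,1],[-0.5,0,17,0,0,0,1],[-0.5,0,19,0,0,0,1],[-0.5,0,19,0,0,0,1],[-0.5,0,19,0,0,0,0.3],[-0.5,0,19,0,0,0,0.3],[-0.5,0,19,0,0,0,0.3],[-0.5,0,0,0,0,0,0.3],[-0.5,0,-60,0,0,0,0.3],[-0.5,0,-120,0,0,0,0.3],[-0.5,0,-180,0,0,0,-1]]}}

```text
t: 12.6
eef_pos: [0.6561, -0.1145, 0.3958]
ee_rot: [-3.142, 0.001, 3.059]
force: [2.0, 1.0, -0.1]
width: 0.0361
```

Run:
```python
from m import *
to(.523,-.278,.22,79.2);to(.523,-.278,.22,259.2);print(get_state()["q"])
```

```text
to [0.523, -0.278, 0.22, 79.2] [ 119.2 -174.    16.3] [ 0.1  0.1 96.1]
to [0.523, -0.278, 0.22, 259.2] [ 119.2 -174.    16.3] [ -0.1   0.1 -83.9]
[ 1.19487486e-01  3.48807564e-01 -2.32141259e-02  3.32482933e-04
 -1.19730826e+00 -2.02283622e-01]
```

Request:
{"name": "drive_tool", "arguments": {"moves": [[119,-174,0,0,0,96,-1],[119,-174,0,0,0,96,-1],[119,-174,0,0,0,96,-1],[119,-174,0,0,0,96,-1],[119,-174,0,0,0,96,-1],[119,-174,0,0,0,96,-1],[119,-174,0,0,0,96,-1],[119,-174,0,0,0,96,-1],[119,-174,0,0,0,96,-1],[119,-174,0,0,0,96,-1],[119,-174,10,0,0,96,-1]]}}

```text
t: 13.98
eef_pos: [0.5237, -0.278, 0.3832]
ee_rot: [3.139, 0.0, 1.387]
force: [-0.4, 0.6, 0.1]
width: 0.0878
```

Run:
```python
from m import *
f=grab_frame("wrist");C=cloud(f);Z=C[:,:,2];save("w2",f["img"])
n,l,s,c=cv2.connectedComponentsWithStats(((Z>.020)&(Z<.056)&(np.abs(C[:,:,0]-.523)<.08)&(np.abs(C[:,:,1]+.278)<.07)).astype(np.uint8))
for i in range(1,n):
    if s[i,4]>150: print(s[i],rect(C[l==i]))
k=(Z>.035)&(Z<.056)&(np.abs(C[:,:,0]-.523)<.06)&(np.abs(C[:,:,1]+.278)<.06);print("top",k.sum(),rect(C[k]))
g=grab_frame("top");save("top2",g["img"]);np.save("top2.npy",g,allow_pickle=True)
C=cloud(g);Z=C[:,:,2]
k=comp((Z>.025)&(Z<.05),(280,120,355,210));print("tray+y",rect(C[k]))
k=comp((Z>.025)&(Z<.05),(350,120,430,210));print("tray-y",rect(C[k]))
print(get_state()["eef_pos"],get_state()["ee_rot"])
```

```text
[ 292  152   49   58 2477] (array([ 522.1, -275.6]), array([51.9, 62.2]), 81.2)
top 2098 (array([ 522.6, -275.6]), array([46.7, 60.6]), 81.5)
tray+y (array([659.7,  93.4]), array([110.6, 134.6]), 85.2)
tray-y (array([643.2, -64.9]), array([136. ,  38.8]), 7.5)
[ 0.5231375  -0.27774026  0.38087138] [-3.13985765e+00 -4.77231272e-04  1.38558074e+00]
```

View pics/w2.png

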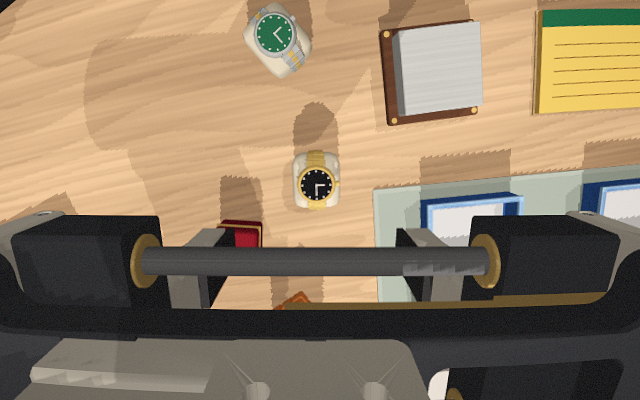

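The picture shows the gold/black watch at (317,180) square between the jaws, the red ring box clear at (240,235), and the green watch at (277,38) with its bracelet running diagonally. Measured gold watch (522.4,-275.6), cushion 52×62, yaw about 81.3°.

Run:
```python
from m import *
to(.5224,-.2756,.024,81.3)
g=np.load("top2.npy",allow_pickle=True).item();C=cloud(g);Z=C[:,:,2]
m=(Z>.025)&(Z<.05)&(C[:,:,0]>.56)&(C[:,:,0]<.72)
for a,b in((.02,.17),(-.19,-.03)):
    k=m&(C[:,:,1]>a)&(C[:,:,1]<b);print(k.sum(),rect(C[k]))
```

```text
to [0.5224, -0.2756, 0.024, 81.3] [  1.9  -0.8 197.6] [-0.1 -0.  -1.9]
352 (array([658.1,  93.4]), array([110.8, 131.3]), 85.6)
116 (array([643.2, -64.9]), array([136. ,  38.8]), 7.5)
```

View pics/top2.png

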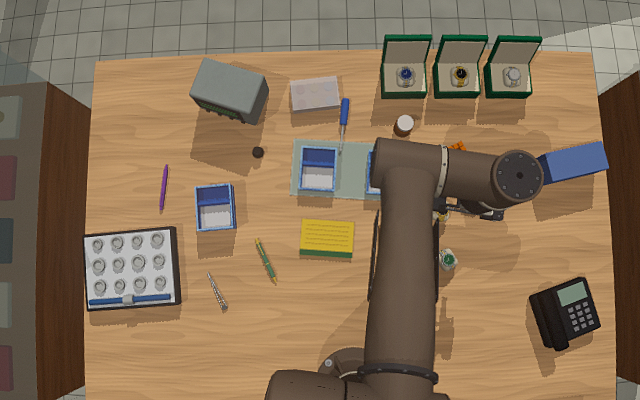

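Both trays stand on the mat and the pile of two is intact. Grasping the gold watch.

Request:
{"name": "drive_tool", "arguments": {"moves": [[2,-1,60,0,0,-2,-0.65],[2,-1,115,0,0,-2,-0.65],[2,-1,160,0,0,-2,-0.65],[2,-1,185,0,0,-2,-0.65],[2,-1,197,0,0,-2,-0.65],[2,-1,197,0,0,-2,-0.65],[2,-1,197,0,0,-2,1],[2,-1,197,0,0,-2,1],[2,-1,197,0,0,-2,1],[2,-1,192,0,0,-2,1],[2,-1,150,0,0,-2,1],[2,-1,90,0,0,-2,1]], "grip_force": 25}}

```text
t: 15.58
eef_pos: [0.5222, -0.2756, 0.2917]
ee_rot: [-3.137, -0.0, 1.418]
force: [1.3, -0.7, -0.5]
width: 0.0521
```

Run:
```python
from m import *
to(.6150,-.1115,.10,85.3);to(.6150,-.1115,.034,85.3);print(get_state()["width"])
```

```text
to [0.615, -0.1115, 0.1, 85.3] [176.3  66.9  32.2] [-0.3 -0.  -4.1]
to [0.615, -0.1115, 0.034, 85.3] [176.2  67.2  98.2] [-0.3 -0.  -4.1]
0.05206237029523947
```

Request:
{"name": "drive_tool", "arguments": {"moves": [[176,67,0,0,0,-4,1],[176,67,0,0,0,-4,1],[176,67,0,0,0,-4,1],[176,67,0,0,0,-4,1],[176,67,0,0,0,-4,1],[176,67,30,0,0,-4,1]]}}

```text
t: 16.32
eef_pos: [0.6164, -0.1129, 0.2641]
ee_rot: [3.137, -0.0, 1.488]
force: [-0.3, -0.6, -1.9]
width: 0.0518
```

Run:
```python
from m import *
for n in("scene","wrist"):
    f=grab_frame(n);C=cloud(f);Z=C[:,:,2];
    m=(Z>.028)&(Z<.045)&(C[:,:,0]>.55)&(C[:,:,0]<.72)&(C[:,:,1]>-.18)&(C[:,:,1]<-.04)
    print(n,m.sum(),rect(C[m]));save("p_"+n,f["img"])
to(.6150,-.1115,.034,85.3)
```

```text
scene 436 (array([ 643.2, -110.5]), array([110.8, 139.7]), 85.3)
wrist 2689 (array([ 627.9, -109.1]), array([110.7, 106.4]), 85.4)
to [0.615, -0.1115, 0.034, 85.3] [ 1.8  1.3 66. ] [-0.3  0.  -0.2]
```

Request:
{"name": "drive_tool", "arguments": {"moves": [[2,2,25,0,0,0,1],[2,2,40,0,0,0,1],[2,2,50,0,0,0,1],[2,2,58,0,0,0,1],[2,2,63,0,0,0,1],[2,2,65.5,0,0,0,1],[2,2,65.5,0,0,0,1],[2,2,65.5,0,0,0,1]]}}

```text
t: 17.42
eef_pos: [0.6183, -0.1101, 0.1969]
ee_rot: [3.141, -0.0, 1.488]
force: [-0.0, -0.6, -1.6]
width: 0.0519
```

Run:
```python
from m import *
print(get_state()["force"]);to(.616,-.111,.034,85.3)
```

```text
[-0.01343745 -0.57894747 -1.60245179]
to [0.616, -0.111, 0.034, 85.3] [-1.1 -2.2  3.6] [ 0. -0. -0.]
```

Request:
{"name": "drive_tool", "arguments": {"moves": [[-1,-1.5,2,0,0,0,1],[-1,-1.5,4,0,0,0,1],[-1,-1.5,4,0,0,0,1],[-1,-1.5,4,0,0,0,-0.24],[-1,-1.5,4,0,0,0,-0.24],[-1,-1.5,4,0,0,0,-0.24],[-1,-1.5,-10,0,0,0,-0.24],[-1,-1.5,-40,0,0,0,-0.24],[-1,-1.5,-100,0,0,0,-0.24],[-1,-1.5,-180,0,0,0,-0.24],[-1,-1.5,-190,0,0,0,-1],[-1,-1.5,-190,0,0,0,-1]]}}

```text
t: 18.92
eef_pos: [0.6169, -0.1112, 0.3907]
ee_rot: [3.135, -0.001, 1.488]
force: [0.2, 0.2, -0.3]
width: 0.0689
```

Run:
```python
from m import *
g=grab_frame("scene");C=cloud(g);Z=C[:,:,2];save("s3",cv2.resize(g["img"][170:310,150:400],(800,448)))
m=(Z>.028)&(Z<.045)&(C[:,:,0]>.55)&(C[:,:,0]<.72)&(C[:,:,1]>-.18)&(C[:,:,1]<-.04);print(rect(C[m]))
t=grab_frame("top");C=cloud(t);Z=C[:,:,2]
k=comp((Z>.03)&(Z<.047),(430,240,465,280));P=onplane(t,pts(k),.04);print("green",rect(P))
to(.374,-.288,.20,115);to(.374,-.288,.20,25);print(get_state()["q"])
```

```text
(array([ 642.9, -110.4]), array([111. , 139.9]), 85.0)
green (array([ 375.3, -288. ]), array([58.6, 51.3]), 32.2)
to [0.374, -0.288, 0.2, 115] [-196.4 -226.7   27.4] [  0.   -0.  -29.8]
to [0.374, -0.288, 0.2, 25] [-196.4 -226.7   27.4] [ 0.  -0.  60.2]
[ 1.32938214e-01  2.90519829e-01 -1.27839426e-01 -3.71303827e-04
 -1.15208712e+00 -1.78655580e+00]
```

View pics/s3.png

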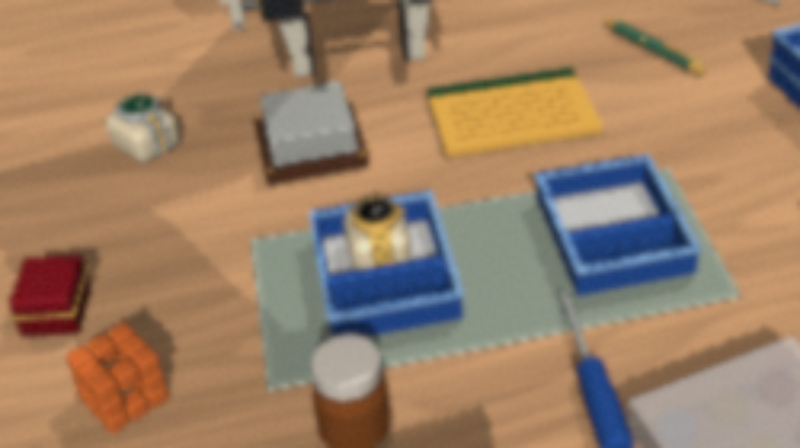

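Gold watch stands upright in the watch bay of the right tray (375,235), and the other tray is empty at (610,225). Green watch cushion: long axis about 32°, so the jaws go at about 122°.

Request:
{"name": "drive_tool", "arguments": {"moves": [[-196,-227,0,0,0,-37,-1],[-196,-227,0,0,0,-37,-1],[-196,-227,0,0,0,-37,-1],[-196,-227,0,0,0,-37,-1],[-196,-227,0,0,0,-37,-1],[-196,-227,0,0,0,-37,-1],[-196,-227,10,0,0,-37,-1],[-196,-227,10,0,0,-37,-1]]}}

```text
t: 20.02
eef_pos: [0.3745, -0.287, 0.3749]
ee_rot: [-3.14, -0.002, 2.134]
force: [0.9, -0.0, 0.3]
width: 0.0875
```

Run:
```python
from m import *
f=grab_frame("wrist");C=cloud(f);Z=C[:,:,2];save("w3",f["img"])
for z0 in(.02,.033):
    m=(Z>z0)&(Z<.056)&(np.abs(C[:,:,0]-.375)<.07)&(np.abs(C[:,:,1]+.288)<.07);k=comp(m,(0,0,640,400));print(k.sum(),rect(C[k]))
to(.375,-.288,.024,122)
```

```text
2617 (array([ 372.9, -288.5]), array([62.3, 51.6]), 33.1)
2347 (array([ 373.1, -287.7]), array([61.2, 47.8]), 31.9)
to [0.375, -0.288, 0.024, 122] [ -1.2  -0.  192.2] [-0.1 -0.1  0.3]
```

View pics/w3.png

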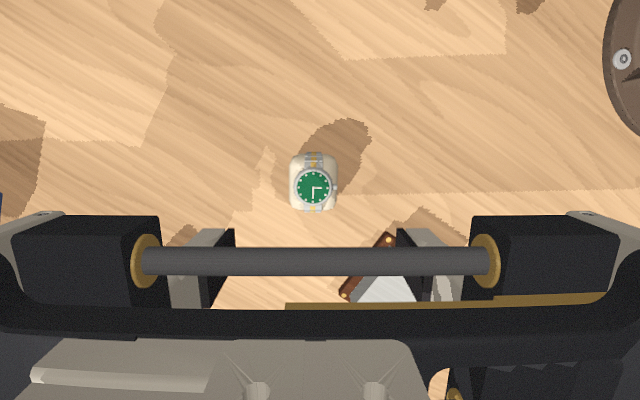

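Request:
{"name": "drive_tool", "arguments": {"moves": [[0,-2,60,0,0,0,-0.65],[0,-2,115,0,0,0,-0.65],[0,-2,160,0,0,0,-0.65],[0,-2,183,0,0,0,-0.65],[0,-2,192,0,0,0,-0.65],[0,-2,192,0,0,0,-0.65],[0,-2,192,0,0,0,1],[0,-2,192,0,0,0,1],[0,-2,192,0,0,0,1],[0,-2,187,0,0,0,1],[0,-2,140,0,0,0,1],[0,-2,80,0,0,0,1]]}}

```text
t: 21.58
eef_pos: [0.3717, -0.2884, 0.297]
ee_rot: [-3.139, -0.003, 2.134]
force: [2.0, -1.3, -1.8]
width: 0.052
```

Run:
```python
from m import *
to(.6330,.0935,.12,85.4);print(get_state()["width"])
```

```text
to [0.633, 0.0935, 0.12, 85.4] [183.6 424.8  17.2] [-0.2 -0.1 36.8]
0.05195363057431636
```

Request:
{"name": "drive_tool", "arguments": {"moves": [[184,425,0,0,0,37,1],[184,425,0,0,0,37,1],[184,425,0,0,0,37,1],[184,425,0,0,0,37,1],[184,425,0,0,0,37,1],[184,425,0,0,0,37,1],[184,425,0,0,0,37,1],[184,425,0,0,0,37,1],[184,425,0,0,0,37,1],[184,425,40,0,0,37,1],[184,425,50,0,0,37,1]]}}

```text
t: 22.95
eef_pos: [0.6321, 0.0928, 0.2442]
ee_rot: [-3.137, 0.002, 1.487]
force: [0.1, -1.1, -1.2]
width: 0.0523
```

Run:
```python
from m import *
f=grab_frame("scene");C=cloud(f);Z=C[:,:,2];
m=(Z>.028)&(Z<.045)&(C[:,:,0]>.55)&(C[:,:,0]<.75)&(C[:,:,1]>0.02)&(C[:,:,1]<.17)
print(m.sum(),rect(C[m]))
to(.6328,.094,.034,85.4)
```

```text
381 (array([660.1,  92.9]), array([111.5, 138.4]), 84.9)
to [0.6328, 0.094, 0.034, 85.4] [ 1.3  0.6 50.8] [-0.3  0.1 -0.2]
```

Request:
{"name": "drive_tool", "arguments": {"moves": [[1.5,0.5,25,0,0,0,1],[1.5,0.5,38,0,0,0,1],[1.5,0.5,46,0,0,0,1],[1.5,0.5,50,0,0,0,1],[1.5,0.5,50,0,0,0,1],[1.5,0.5,50,0,0,0,1]]}}

```text
t: 23.75
eef_pos: [0.6345, 0.0953, 0.1971]
ee_rot: [3.141, -0.0, 1.488]
force: [-0.2, 0.5, -1.3]
width: 0.052
```

Run:
```python
from m import *
print(get_state()["force"]);to(.6330,.0942,.034,85.4)
```

```text
[-0.1505947   0.52437771 -1.31845736]
to [0.633, 0.0942, 0.034, 85.4] [-1.2 -1.4  3.8] [ 0.  -0.  -0.1]
```

Request:
{"name": "drive_tool", "arguments": {"moves": [[-1,-1,2,0,0,0,1],[-1,-1,4,0,0,0,1],[-1,-1,4,0,0,0,1],[-1,-1,4,0,0,0,-0.24],[-1,-1,4,0,0,0,-0.24],[-1,-1,4,0,0,0,-0.24],[-1,-1,-10,0,0,0,-0.24],[-1,-1,-40,0,0,0,-0.24],[-1,-1,-100,0,0,0,-0.24],[-1,-1,-160,0,0,0,-0.24],[-1,-1,-170,0,0,0,-0.24]]}}

```text
t: 25.12
eef_pos: [0.6341, 0.0944, 0.3731]
ee_rot: [3.133, -0.004, 1.489]
force: [-0.1, 0.2, -0.1]
width: 0.0545
```

Run:
```python
from m import *
t=grab_frame("top");C=cloud(t);Z=C[:,:,2];np.save("top3.npy",t,allow_pickle=True);save("top3",t["img"])
k=comp((Z>.005)&(Z<.03),(240,220,295,295));print("pen",k.sum(),rect(C[k]),rect(onplane(t,pts(k),.0065)))
s=grab_frame("scene");save("s4",cv2.resize(s["img"][150:310,150:430],(800,457)))
to(.38,.255,.20,113);to(.38,.255,.20,-67);print(get_state()["q"])
```

```text
pen 2 (array([481.5, 199.8]), array([4.4, 0. ]), -135.6) (array([481.5, 199.8]), array([4.4, 0. ]), -135.8)
to [0.38, 0.255, 0.2, 113] [ 139.2 -265.7    9.2] [  0.2  -0.1 -27.7]
to [0.38, 0.255, 0.2, -67] [ 139.2 -265.7    9.2] [-1.000e-01 -3.000e-01  1.523e+02]
[ 4.52098462e-01  3.24320837e-01 -1.21551451e-01  1.06388470e-04
 -1.12068419e+00 -2.10572057e+00]
```

View pics/s4.png

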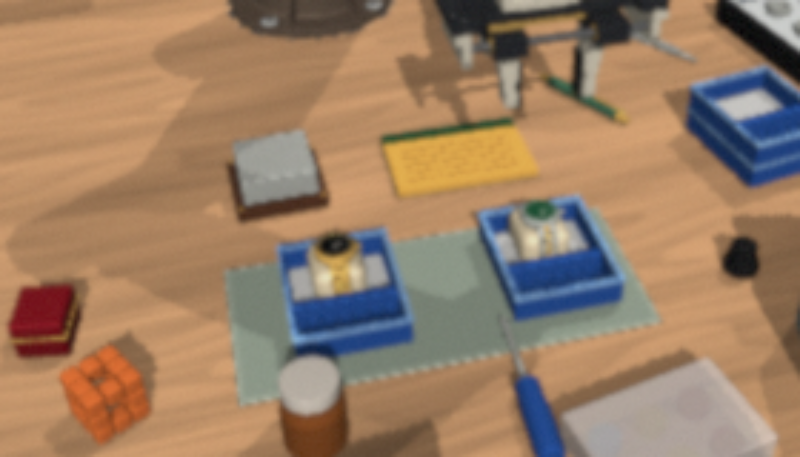

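Both watches sit upright in their bays, at (335,255) and (543,220), and the pile of two is tidy. The pen lies at (585,100). Going to hover over the pen.

Request:
{"name": "drive_tool", "arguments": {"moves": [[139,-266,10,0,0,-28,-1],[139,-266,10,0,0,-28,-1],[139,-266,10,0,0,-28,-1],[139,-266,10,0,0,-28,-1],[139,-266,10,0,0,-28,-1],[139,-266,10,0,0,-28,-1],[139,-266,10,0,0,-28,-1],[139,-266,10,0,0,-28,-1]]}}

```text
t: 26.22
eef_pos: [0.3802, 0.2543, 0.3559]
ee_rot: [-3.141, 0.001, 1.975]
force: [-0.1, 0.5, -0.6]
width: 0.0877
```

Run:
```python
from m import *
f=grab_frame("wrist");C=cloud(f);Z=C[:,:,2];save("w4",f["img"]);np.save("w4.npy",f,allow_pickle=True)
hsv=cv2.cvtColor(f["img"],cv2.COLOR_RGB2HSV);H,S,V=[hsv[:,:,i].astype(int) for i in range(3)]
near=(np.abs(C[:,:,0]-.38)<.12)&(np.abs(C[:,:,1]-.255)<.12)
m=near&(H>40)&(H<90)&(S>80)
k=comp(m,(0,0,640,400));print("green",k.sum(),rect(onplane(f,pts(k),.013)),pts(k).mean(0))
k=comp(near&(Z>.0055)&(Z<.025),(0,0,640,400));print("all",k.sum(),rect(onplane(f,pts(k),.010)),np.nanpercentile(Z[k],[50,90]))
to(.38,.255,.008,113);print(get_state()["q"])
```

```text
green 436 (array([404.6, 269.1]), array([65.4, 10.9]), 23.6) [317.88761468 205.74082569]
all 1488 (array([448.4, 142.8]), array([ 22.4, 102.7]), 85.4) [0.00863804 0.00960495]
to [0.38, 0.255, 0.008, 113] [  0.9   0.2 188.8] [-0.1  0.   0.2]
[ 1.02194984e+00  3.55077390e-02 -5.18793821e-01 -2.53732505e-05
 -1.01759057e+00 -2.18859670e+00]
```

View pics/w4.png

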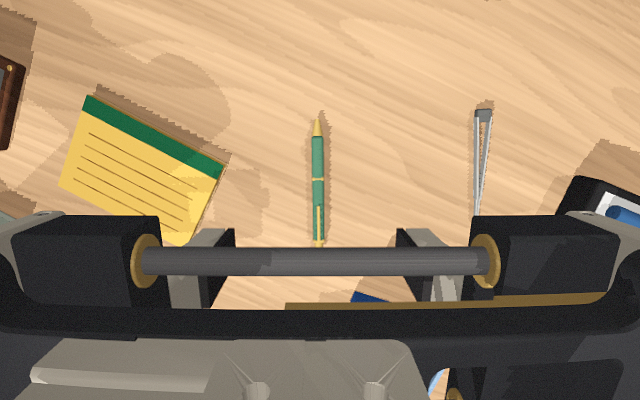

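The wrist picture shows the green and gold pen: nose (318,116), band (318,180), clip toward the button end hidden behind the rod at (318,248). The green one is meant; the purple look-alike is elsewhere.

Run:
```python
from m import *
f=np.load("w4.npy",allow_pickle=True).item();im=f["img"]
hsv=cv2.cvtColor(im,cv2.COLOR_RGB2HSV);H,S,V=[hsv[:,:,i].astype(int) for i in range(3)]
m=((H>40)&(H<90)&(S>70)); roi=np.zeros_like(m);roi[125:247,300:336]=1;m&=roi
for a,b in((135,150),(160,175),(185,200),(215,240)):
    r=[np.nonzero(m[v])[0] for v in range(a,b)];us=np.mean([x.min()/2+x.max()/2 for x in r if len(x)>3]);w=np.mean([x.max()-x.min()+1 for x in r if len(x)>3])
    print(a,us,w,onplane(f,[[us,(a+b)/2-.5]],.012))
print(im[[104,108,110,112,114,116,118,120,124],318])
vs=np.nonzero(m[:,318])[0];print(vs.min(),onplane(f,[[318,vs.min()],[318,116],[318,180]],.0065))
```

```text
135 317.0 10.714285714285714 [[0.33769353 0.23905254 0.012     ]]
160 317.3 10.4 [[0.36135851 0.24960843 0.012     ]]
185 317.73333333333335 10.466666666666667 [[0.38584941 0.26069128 0.012     ]]
215 318.3958333333333 10.208333333333334 [[0.42180762 0.27703543 0.012     ]]
[[243 204 159]
 [245 205 160]
 [243 203 160]
 [246 207 163]
 [226 186 143]
 [193 154 115]
 [224 184 143]
 [211 177  96]
 [221 187 107]]
136 [[0.33190696 0.23772651 0.0065    ]
 [0.31327976 0.22967368 0.0065    ]
 [0.37470308 0.25623434 0.0065    ]]
```

Run:
```python
from m import *
to(.380,.2583,.0205,114.2)
```

```text
to [0.38, 0.2583, 0.0205, 114.2] [  3.9   1.5 176.3] [-0.1  0.  -1. ]
```

Request:
{"name": "drive_tool", "arguments": {"moves": [[4,1.5,60,0,0,-1,0],[4,1.5,110,0,0,-1,0],[4,1.5,150,0,0,-1,0],[4,1.5,170,0,0,-1,0],[4,1.5,170,0,0,-1,0],[4,1.5,170,0,0,-1,0]], "grip_force": 40}}

```text
t: 27.02
eef_pos: [0.38, 0.2591, 0.1871]
ee_rot: [3.141, -0.0, 1.993]
force: [0.3, -0.7, -0.4]
width: 0.0439
```

Run:
```python
from m import *
to(.380,.2583,.0205,114.2);print(get_state()["width"],get_state()["force"])
```

```text
to [0.38, 0.2583, 0.0205, 114.2] [-0.7 -0.4  7.3] [ 0. -0.  0.]
0.04391184750237381 [ 0.26170476 -0.71528929 -0.40760026]
```

Request:
{"name": "drive_tool", "arguments": {"moves": [[-0.5,-0.5,7,0,0,0,0],[-0.5,-0.5,7,0,0,0,0],[-0.5,-0.5,7,0,0,0,1],[-0.5,-0.5,7,0,0,0,1],[-0.5,-0.5,7,0,0,0,1],[-0.5,-0.5,7,0,0,0,1],[-0.5,-0.5,2,0,0,0,1],[-0.5,-0.5,-30,0,0,0,1],[-0.5,-0.5,-80,0,0,0,1],[-0.5,-0.5,-120,0,0,0,1],[-0.5,-0.5,-120,0,0,0,1]]}}

```text
t: 28.4
eef_pos: [0.3797, 0.2591, 0.31]
ee_rot: [3.136, -0.003, 1.995]
force: [-0.4, 0.1, -1.0]
width: 0.0123
```

Run:
```python
from m import *
s=get_state();print(s["width"],s["eef_pos"],s["q"])
# block from top3
t=np.load("top3.npy",allow_pickle=True).item();C=cloud(t);Z=C[:,:,2]
k=comp((Z>.037)&(Z<.055),(370,215,420,270));print("block",rect(onplane(t,pts(k),.046)),k.sum())
g=grab_frame("scene");C=cloud(g);Z=C[:,:,2];m=(Z>.041)&(Z<.051)&(abs(C[:,:,0]-.432)<.07)&(abs(C[:,:,1]+.136)<.07);print("scene",rect(C[m]))
h=cv2.cvtColor(t["img"],cv2.COLOR_RGB2HSV).astype(int);k=comp((h[...,0]>20)&(h[...,0]<33)&(h[...,1]>150),(290,210,365,270));print("pad yellow",rect(onplane(t,pts(k),.010)))
k=comp((h[...,0]>50)&(h[...,0]<90)&(h[...,1]>100),(290,240,365,270));print("binding",rect(onplane(t,pts(k),.010)))
f=grab_frame("wrist");save("w5",f["img"]);np.save("w5.npy",f,allow_pickle=True)
```

```text
0.012258240858444238 [0.37966935 0.25913657 0.30997046] [ 1.02957700e+00  8.84763881e-02 -5.82493628e-01  6.75026399e-04
 -8.93019848e-01 -2.17696690e+00]
block (array([ 432.1, -136.1]), array([81.2, 77.2]), 88.6) 741
scene (array([ 434., -134.]), array([80.1, 86. ]), 87.4)
pad yellow (array([456. ,  68.4]), array([160.1,  93.5]), 84.8)
binding (array([405.2, 112.2]), array([75.9, 12.1]), 89.0)
```

View pics/w5.png

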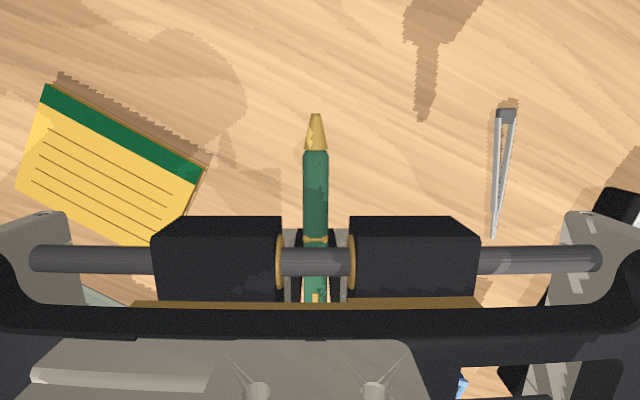

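Pen held level and square in the jaws: nose (316,114), band at (316,240), button end toward the camera. Now to the block's −y face with the button pointing +y.

Run:
```python
from m import *
f=np.load("w5.npy",allow_pickle=True).item()
P=onplane(f,[[315.8,112],[315.8,150]],.3100-.1593-.014);print("nose,barrelend",P)
d=np.array([np.cos(np.radians(24.2)),np.sin(np.radians(24.2))]);g=np.array([.3797,.2591]);print("origin rel grasp along pen(+ to button)",(P[0,:2]-g)@d*1000+72,(P[1,:2]-g)@d*1000+55,"lateral",(P[0,:2]-g)@[-d[1],d[0]]*1000)
to(.51,0,.15,150);to(.433,-.275,.15,178);to(.433,-.275,.045,178)
```

```text
nose,barrelend [[0.31532715 0.23148454 0.1367    ]
 [0.33147779 0.2388002  0.1367    ]]
origin rel grasp along pen(+ to button) 1.9640143088440283 2.694195739376106 lateral 1.1993030001111786
to [0.51, 0, 0.15, 150] [-289.2   13.5   -2.7] [  0.1  -0.  -35.8]
to [0.433, -0.275, 0.15, 178] [-508.4 -169.6   -3.1] [  0.1  -0.  -63.8]
to [0.433, -0.275, 0.045, 178] [-508.5 -169.7  101.9] [  0.1  -0.  -63.8]
```

Request:
{"name": "drive_tool", "arguments": {"moves": [[-289,13,0,0,0,-36,1],[-289,13,0,0,0,-36,1],[-289,13,0,0,0,-36,1],[-289,13,0,0,0,-36,1],[-289,13,0,0,0,-36,1],[-508,-170,0,0,0,-64,1],[-508,-170,0,0,0,-64,1],[-508,-170,0,0,0,-64,1],[-508,-170,0,0,0,-64,1],[-508,-170,0,0,0,-64,1],[-508,-170,0,0,0,-64,1],[-508,-170,0,0,0,-64,1]]}}

```text
t: 30.0
eef_pos: [0.4323, -0.2747, 0.3053]
ee_rot: [3.141, -0.002, 3.11]
force: [0.1, -0.3, -0.4]
width: 0.0123
```

Run:
```python
from m import *
s=get_state();print(s["width"]);to(.433,-.275,.045,178)
t=grab_frame("top");save("top4",t["img"]);C=cloud(t);Z=C[:,:,2]
k=comp((Z>.037)&(Z<.055),(370,215,420,270));print("block",rect(onplane(t,pts(k),.046)),k.sum())
s=grab_frame("scene");C=cloud(s);m=(C[...,2]>.12)&(C[...,2]<.15)&(abs(C[...,0]-.433)<.02)&(C[...,1]>-.25)&(C[...,1]<-.15)
print("pen half: y max",np.nanpercentile(C[m],[1,50,99],axis=0) if m.any() else None)
save("s5",cv2.resize(s["img"][130:250,130:330],(800,480)))
```

```text
0.012309649783103093
to [0.433, -0.275, 0.045, 178] [ -0.9  -0.3 101. ] [ 0.  -0.1  0.2]Traceback (most recent call last):
  File "<stdin>", line 4, in <module>
  File "m.py", line 4, in comp
    n,l,s,c=cv2.connectedComponentsWithStats(m); k=1+np.argmax(s[1:,4]); return l==k
                                                     ~~~~~~~~~^^^^^^^^^
    return _wrapfunc(a, 'argmax', axis=axis, out=out, **kwds)
    return bound(*args, **kwds)
ValueError: attempt to get argmax of an empty sequence
```

Request:
{"name": "drive_tool", "arguments": {"moves": [[0,0,50,0,0,0,1],[0,0,90,0,0,0,1],[0,0,101,0,0,0,1],[0,0,101,0,0,0,1],[0,6,101,0,0,0,1],[0,12,101,0,0,0,1],[0,16,101,0,0,0,1],[0,16,101,0,0,0,1],[0,16,101,0,0,0,1]]}}

```text
t: 31.18
eef_pos: [0.4334, -0.2586, 0.2057]
ee_rot: [-3.142, 0.0, 3.111]
force: [-0.2, 0.6, -0.5]
width: 0.0127
```

Run:
```python
from m import *
s=get_state();print(s["force"],s["eef_pos"])
s=grab_frame("scene");C=cloud(s);Z=C[...,2];m=(Z>.025)&(Z<.045)&(abs(C[...,0]-.436)<.015)&(C[...,1]>-.25)&(C[...,1]<-.15)
v,u=np.nonzero(m);o=np.argsort(C[m][:,1]);print(np.round(np.c_[C[m][o],u[o],v[o],s["img"][v[o],u[o]]][::3],3))
```

```text
[-0.2176241   0.56036139 -0.5113812 ] [ 0.43336382 -0.2585889   0.20570933]
[[ 4.37e-01 -2.46e-01  2.80e-02  2.10e+02  2.17e+02  9.60e+01  9.40e+01
   8.00e+01]
 [ 4.42e-01 -2.40e-01  3.30e-02  2.12e+02  2.16e+02  1.04e+02  1.07e+02
   9.20e+01]
 [ 4.39e-01 -2.35e-01  2.60e-02  2.14e+02  2.17e+02  1.17e+02  9.70e+01
   6.90e+01]
 [ 4.40e-01 -2.28e-01  2.90e-02  2.16e+02  2.16e+02  9.60e+01  9.50e+01
   7.30e+01]
 [ 4.42e-01 -2.22e-01  2.90e-02  2.18e+02  2.16e+02  1.17e+02  1.02e+02
   7.50e+01]
 [ 4.37e-01 -2.19e-01  2.80e-02  2.19e+02  2.15e+02  7.00e+01  7.20e+01
   5.50e+01]
 [ 4.35e-01 -2.17e-01  3.80e-02  2.19e+02  2.12e+02  7.60e+01  7.90e+01
   6.30e+01]
 [ 4.42e-01 -2.16e-01  3.10e-02  2.20e+02  2.15e+02  6.70e+01  6.60e+01
   4.90e+01]
 [ 4.35e-01 -2.14e-01  3.70e-02  2.20e+02  2.12e+02  5.40e+01  6.30e+01
   4.50e+01]
 [ 4.41e-01 -2.13e-01  3.30e-02  2.21e+02  2.14e+02  3.90e+01  5.70e+01
   4.30e+01]
 [ 4.36e-01 -2.11e-01  4.10e-02  2.21e+02  2.11e+02  8.60e+01  7.70e+01
   5.10e+01]
 [ 4.42e-01 -2.09e-01  3.70e-02  2.22e+02  2.13e+02  4.30e+01  7.20e+01
   5.60e+01]
 [ 4
[... 1166 characters left out ...]
25e+02
   1.18e+02]
 [ 4.22e-01 -1.71e-01  4.40e-02  2.33e+02  2.05e+02  1.43e+02  1.41e+02
   1.34e+02]
 [ 4.27e-01 -1.69e-01  4.30e-02  2.34e+02  2.06e+02  1.56e+02  1.57e+02
   1.50e+02]
 [ 4.31e-01 -1.67e-01  4.10e-02  2.35e+02  2.07e+02  1.56e+02  1.57e+02
   1.50e+02]
 [ 4.42e-01 -1.65e-01  4.40e-02  2.36e+02  2.08e+02  1.55e+02  1.55e+02
   1.48e+02]
 [ 4.26e-01 -1.60e-01  4.40e-02  2.37e+02  2.05e+02  1.56e+02  1.57e+02
   1.50e+02]
 [ 4.34e-01 -1.58e-01  4.50e-02  2.38e+02  2.06e+02  1.55e+02  1.57e+02
   1.49e+02]
 [ 4.34e-01 -1.55e-01  4.40e-02  2.39e+02  2.06e+02  1.56e+02  1.57e+02
   1.49e+02]
 [ 4.49e-01 -1.51e-01  4.20e-02  2.41e+02  2.09e+02  1.59e+02  1.60e+02
   1.53e+02]]
```

The gold button (231,211) faces the steel face at ~(233,208), about 5 mm away. Pushing in small steps.

Request:
{"name": "drive_tool", "arguments": {"moves": [[0,2,0,0,0,0,1],[0,4,0,0,0,0,1],[0,6,0,0,0,0,1],[0,8,0,0,0,0,1],[0,9,0,0,0,0,1],[0,9,0,0,0,0,1]]}}

```text
t: 31.98
eef_pos: [0.4336, -0.2496, 0.2056]
ee_rot: [-3.141, 0.0, 3.111]
force: [0.7, -3.9, -0.4]
width: 0.0123
```

Request:
{"name": "drive_tool", "arguments": {"moves": [[0,1,0,0,0,0,1],[0,2,0,0,0,0,1],[0,3,0,0,0,0,1],[0,4,0,0,0,0,1],[0,4,0,0,0,0,1]]}}

```text
t: 32.6
eef_pos: [0.4337, -0.2455, 0.2056]
ee_rot: [3.142, 0.0, 3.111]
force: [-0.8, -2.8, -0.5]
width: 0.0126
```

Request:
{"name": "drive_tool", "arguments": {"moves": [[0,1,0,0,0,0,1],[0,2,0,0,0,0,1],[0,3,0,0,0,0,1],[0,3,0,0,0,0,1]]}}

```text
t: 33.1
eef_pos: [0.434, -0.2439, 0.206]
ee_rot: [-3.139, 0.0, 3.112]
force: [-1.2, -18.3, -1.6]
width: 0.0125
```

18 N at the end stop after about 8 mm of travel: the button is home. Backing off, lifting and going over the pad.

Request:
{"name": "drive_tool", "arguments": {"moves": [[0,-12,0,0,0,0,1],[0,-20,0,0,0,0,1],[0,-20,-50,0,0,0,1],[0,-20,-95,0,0,0,1],[0,-20,-95,0,0,0,1]]}}

```text
t: 33.72
eef_pos: [0.4344, -0.2629, 0.304]
ee_rot: [-3.14, 0.007, 3.112]
force: [-0.4, -0.1, -1.8]
width: 0.0125
```

Run:
```python
from m import *
s=get_state();print(s["width"],s["force"],s["eef_pos"]);to(.447,.067,.13,174.8);to(.447,.067,.0307,174.8)
s=grab_frame("scene");save("s6",cv2.resize(s["img"][150:250,150:310],(800,500),interpolation=cv2.INTER_CUBIC))
```

```text
0.012535586485664088 [-0.39014867 -0.07587971 -1.78205548] [ 0.43441118 -0.26290095  0.30399986]
to [0.447, 0.067, 0.13, 174.8] [ -2.6 330.1  14.4] [-0.1  0.4  3.5]
to [0.447, 0.067, 0.0307, 174.8] [ -1.9 330.3 113.7] [-0.1  0.4  3.5]
```

View pics/s6.png

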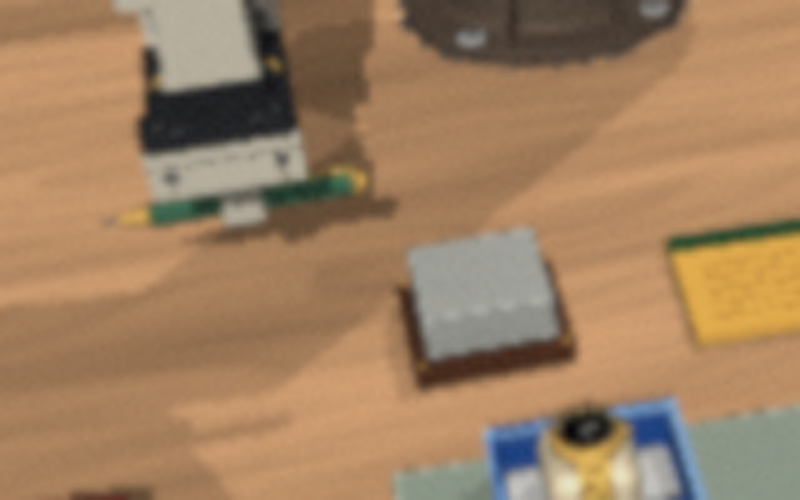

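The button now stands out only a stub (350,180) and the nib shows at the nose (107,221), so the pen is open. Moving to the pad.

Request:
{"name": "drive_tool", "arguments": {"moves": [[-2.5,330,0,0,0,3.5,1],[-2.5,330,0,0,0,3.5,1],[-2.5,330,0,0,0,3.5,1],[-2.5,330,0,0,0,3.5,1],[-2.5,330,0,0,0,3.5,1],[-2.5,330,0,0,0,3.5,1],[-2.5,330,40,0,0,3.5,1],[-2.5,330,80,0,0,3.5,1],[-2.5,330,100,0,0,3.5,1],[-2.5,330,105,0,0,3.5,1],[-2.5,330,105,0,0,3.5,1]]}}

```text
t: 35.15
eef_pos: [0.4457, 0.0669, 0.1953]
ee_rot: [-3.141, -0.001, 3.05]
force: [-0.4, 0.8, -0.5]
width: 0.0127
```

Run:
```python
from m import *
s=get_state();print(s["width"],s["force"],s["eef_pos"]);to(.447,.067,.0307,174.8)
s=grab_frame("scene");C=cloud(s);Z=C[...,2]
h=cv2.cvtColor(s["img"],cv2.COLOR_RGB2HSV).astype(int)
m=(h[...,0]>20)&(h[...,0]<33)&(h[...,1]>150)&(C[...,0]>.35)&(C[...,0]<.56)&(abs(Z-.01)<.006)&(abs(C[...,1]-.07)<.12);print("pad yellow scene",rect(C[m]))
```

```text
0.012668360723277117 [-0.39293454  0.83584317 -0.4570809 ] [0.44571564 0.06685324 0.19528738]
to [0.447, 0.067, 0.0307, 174.8] [-1.3  0.3  5.3] [-0.  -0.1 -0.1]
pad yellow scene (array([405.1,   4.2]), array([10.1,  4.9]), 65.3)
```

Lower, release, rise, and swing aside for a clear view.

Request:
{"name": "drive_tool", "arguments": {"moves": [[-1,0,3,0,0,0,1],[-1,0,5,0,0,0,1],[-1,0,5.5,0,0,0,1],[-1,0,5.5,0,0,0,1],[-1,0,5.5,0,0,0,0.6],[-1,0,5.5,0,0,0,0.4],[-1,0,5.5,0,0,0,0.4],[-1,0,-5,0,0,0,0.4],[-1,0,-50,0,0,0,0.4],[-1,0,-110,0,0,0,0.4],[-1,0,-170,0,0,0,0.4],[-1,0,-170,0,0,0,0.4]]}}

```text
t: 36.7
eef_pos: [0.4477, 0.0675, 0.3713]
ee_rot: [3.136, 0.009, 3.051]
force: [0.7, -0.1, -0.5]
width: 0.0262
```

Request:
{"name": "drive_tool", "arguments": {"moves": [[0,-60,0,0,0,0,-1],[0,-120,0,0,0,0,-1],[0,-180,0,0,0,0,-1],[0,-240,0,0,0,0,-1],[0,-300,0,0,0,0,-1],[0,-360,0,0,0,0,-1],[0,-360,0,0,0,0,-1],[0,-360,0,0,0,0,-1]]}}

```text
t: 37.7
eef_pos: [0.4133, -0.2915, 0.3653]
ee_rot: [3.141, -0.001, 3.048]
force: [0.3, 0.6, 0.4]
width: 0.0875
```

Run:
```python
from m import *
t=grab_frame("top");s=grab_frame("scene");save("topf",t["img"]);save("sf",s["img"])
def hs(f):
    h=cv2.cvtColor(f["img"],cv2.COLOR_RGB2HSV).astype(int);return h[...,0],h[...,1],h[...,2]
for n,f in(("top",t),("scene",s)):
    H,S,V=hs(f);C=cloud(f);Z=C[...,2];X,Y=C[...,0],C[...,1]
    pm=(X>.40)&(X<.52)&(Y>-.03)&(Y<.17)
    k=pm&(Z>.003)&(Z<.035)
    a=k&(H>35)&(H<90)&(S>70)&(X>.425); print(n,"pen green",a.sum(),rect(C[a]),np.nanmedian(Z[a]))
    y=k&(H>20)&(H<33)&(S>150); print("  yellow",rect(C[y]))
    for nm,cx,cy in(("gold",.616,-.111),("green",.633,.094)):
        w=(Z>.045)&(Z<.075)&(abs(X-cx)<.05)&(abs(Y-cy)<.05); print("  ",nm,w.sum(),rect(C[w]),np.round(np.nanmax(Z[w]),4))
    p=(Z>.055)&(Z<.075)&(abs(X-.544)<.09)&(abs(Y-.405)<.09);print("  pile rim",rect(C[p]),np.nanmedian(Z[p]))
H,S,V=hs(t)
k=comp((H>20)&(H<33)&(S>130)|((H>35)&(H<95)&(S>60)),(290,205,365,275));print("pad whole (top)",rect(onplane(t,pts(k),.010)))
k=comp((H>38)&(H<95)&(S>60),(300,215,355,247));print("pen green px",k.sum(),rect(onplane(t,pts(k),.0165)))
print(get_state()["eef_pos"],get_state()["t"])
```

```text
top pen green 80 (array([446.7,  70.2]), array([109.1,  10.1]), 84.7) 0.02263832667878695
  yellow (array([456.2,  68.5]), array([160.1,  93.7]), 84.8)
   gold 243 (array([ 615.5, -110.7]), array([48.6, 55.4]), 87.9) 0.0678
   green 262 (array([635.1,  93.3]), array([48. , 60.5]), 81.1) 0.0687
  pile rim (array([543.6, 404.6]), array([133.3, 111.7]), 4.7) 0.06166006248471218
scene pen green 86 (array([449.9,  71.2]), array([108.3,  15.9]), 88.5) 0.01981285993464689
  yellow (array([427.1,  74.5]), array([145.5,  45.3]), 85.8)
   gold 236 (array([ 621.1, -109.7]), array([47.1, 56.6]), 83.7) 0.0626
   green 209 (array([639.,  92.]), array([46.9, 51.3]), 78.9) 0.0635
  pile rim (array([545.6, 406.7]), array([140.1, 115.1]), 4.5) 0.060723840714442756
pad whole (top) (array([447.8,  69.1]), array([160.2, 110.2]), 84.9)
pen green px 44 (array([444.3,  34.1]), array([36.3,  9.1]), 88.9)
[ 0.41382835 -0.29049972  0.36558165] 37.8
```

```bash
python3 -c "
from station import *
print(job_done())"
```

```text
the job is handed in; nothing more can be done
None
```

The job is handed in at about 38 s of robot time. No verdict is reported, so the result below rests on my own checks.

- **Watches:** Only two were on the bench, the gold/black and the steel/green. The blue-dial one stands in a display box, so I took watch1 as absent. Each watch stands dial up in the watch bay of its own tray on the mat. In the last top and scene depth images, the tops of both watches stand at the height expected for upright in the bay (about 62 mm, noisy readings 63–69 mm).
- **Trays:** The two spare trays are still piled at their original place, with the same centre and turn to about 1 mm.
- **Pen:** I pushed the button against the steel block for about 8 mm, until the force rose to 18 N. A picture afterwards showed a short button and the nib out. It now lies along the pad, its visible barrel within about 2 mm of the pad's middle (447, 70 mm against 448, 69 mm).

**Gaps and disagreements:**
- The scene camera placed the watches 4–6 mm further in x than the top camera. I put this down to camera bias, since that view shows only their near sides.
- I could not view a final picture because the viewing limit was used up. The last check was numeric only, and I did not re-check the button after laying the pen down.

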